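# Fit the matching inlet adapter on the vacuum pump

## Robot

A 6-joint arm with a two-finger parallel gripper is mounted at the origin on a cart in front of the work surface, level with it; the furniture and walls round the work are solid. World frame = base frame: x ahead of the robot, y to its left, z up, the work surface at z = 0. Lengths are in m, angles in rad, forces in N, time in s.
With the tool pointing down it reaches from about 0.4 to 0.825 m from the base axis. Payload 7 kg.
Tool frame: the origin (TCP) lies midway between the tips of the shut fingers; the grasp point (between the pads) lies 19 mm behind it; z points along the fingers, y is the line along which they close (so a half turn about z gives the same grasp; the last joint's range is limited). The gripper opens to 88 mm and grips with 3 to 60 N. Pads are 19 mm wide; open, the fingers measure 130 mm over their backs; the gripper's body (78 mm by 193 mm) begins 47 mm behind the grasp point.
Start: joints at [-0.838, 0.359, 0.012, 0, -1.224, -0.288], TCP at [0.29, -0.609, 0.227] pointing down, gripper open.
Joint ranges: [-3.07, 3.07], [-1.43, 2.12], [-1.02, 1.25], [-3.03, 1.67], [-3.05, -0], [-3.03, 3.03]. Speed limits (rad/s): [2.39, 2.39, 3.01, 3.14, 3.14, 3.14].

## Interface

Orientations are given as a unit quaternion [w, x, y, z].
In Python, from workcell import ctrl gives the robot as it stands. The module is installed in compiled form; this text tells all that it offers. Calls block until the motion is done:
- ctrl.reach(position, orientation): joint-space move of the TCP to a pose.
- ctrl.move_linear(position, frame=None, rate=0.15, max_force=None): straight line of the TCP; frame=None keeps the orientation; rate is the mean speed in m/s. With max_force (N) it stops when the force on the tool has changed by that much, and returns True; else False.
- ctrl.set_joints(angles): joint-space move.
- ctrl.gripper_to(opening): finger opening in m; the grip force is fixed at half the most; returns when the fingers have stopped.
- ctrl.dwell(seconds).
- ctrl.solve_ik(position, orientation): joint angles nearest the present ones, or None.
- ctrl.camera(name): name is "scene" or "top" or "wrist"; returns a dict with "img" (420x560x3 uint8, red, green, blue), "camera_matrix" (3x3 intrinsics, pixels), "rvec" (rotation vector, rad) and "tvec" (3), from world to camera coordinates, as OpenCV has them. Camera axes: x right, y down, z forward; pixel columns grow to the right and rows downward; lengths in m; the calibration is good to about 2 mm. A picture is of the moment at which its call begins. There is no depth.
A pose or a line that the arm cannot do raises ctrl.IKError and nothing moves.
- ctrl.job_done(): hands the job in; it is judged then, once.
Trained networks look in the newest picture that a camera, given by its name, has taken for a name from the list of things; names that differ only in an ending like _2 or _b are one class to them, and where a whole thing is asked for, a point or a joint stands for the part that bears it (a point fixed in the world has none). Each returns a list of dicts, best first, with "score" (0 to 1); they miss things now and then, are a little off and sometimes report something else, mostly with a low value. They report only what shows in the picture. A call takes as long as a camera call. They do not tell look-alikes from the thing itself.
- ctrl.look_for(target, camera): "at" ([column, row] in pixels, amid what is visible of it).
Readings, each from a call of its own:
- ctrl.current_time_s(): time.
- ctrl.current_q(): joint angles.
- ctrl.current_qd(): joint speeds.
- ctrl.current_effort(): joint torques, N m.
- ctrl.current_tcp_pos(): TCP position.
- ctrl.current_tool_rot(): TCP orientation.
- ctrl.current_contact_force(): force on the tool from outside, world axes, zero at the start.
- ctrl.current_moment(): the same for the moment, N m.
- ctrl.current_grip_width(): finger opening in m.
- ctrl.current_finger_force(): force on a finger pad.
Only numpy, scipy, OpenCV 4.12 (cv2) and the standard library are available. Lean on these libraries where they do the work, as an engineer would, in place of code of your own. Each camera call takes 0.05 s, during which the arm holds its last target. There are 200 camera calls.

## Task

Take from the rack the inlet adapter whose four bolt holes match the studs on the vacuum pump, and fit it hub up over the studs until it lies flush on the pump's face. Keep hold of it until it is all the way down - do not let it drop along the studs - and then let go. Leave the other two adapters in their bays and do not knock over the beakers.

Things in the scene. Friction and masses are not known exactly. Their poses are not given: they have to be found in the camera images.
- adapter_a: Bare aluminium adapter: plate 110 x 58 x 8 mm with an upright round hub, 46 mm diameter, in the middle, its top 44 mm above the plate's underside. About 0.25 kg. Four 11 mm through holes in a rectangle 60 mm along by 20 mm across. Origin: centre of the underside; x along the 110 mm, y across, z up the hub. Stands hub up in any bay of the rack; the three adapters look alike but for their holes.
- adapter_b: The same plate and hub, four 11 mm holes in a rectangle of 86 mm along by 20 mm across. Origin and axes as for adapter_a. Stands in another bay.
- adapter_c: The same plate and hub, four 11 mm holes in a rectangle of 60 mm along by 36 mm across. Origin and axes as for adapter_a. Stands in another bay.
- rack: Fixed grey steel rack, dark liner, 122 (x) by 204 mm (y). Three bays along x, 64 mm wide, middles at y = -67, 0, +67 mm, between 3 mm walls 51 mm high; floor 3 mm thick, ends open but for 10 mm lips. An adapter lies lengthwise in a bay: 9 mm between hub and wall is too narrow for fingers, but over the plate at both ends of the hub there is room. Origin: centre of its underside, z up.
- inlet_face (a point): Centre of the pump's flat steel inlet face (112 x 60 mm), 55 mm above the bench; x along its length toward the motor, y across, z up. Four upright 7 mm studs at x = +-30, y = +-10 mm rise 56 mm above the face (top 7 mm tapered): higher than a fitted adapter's hub and only some 4 mm from it, so fingers cannot pass between; on both y sides of the hub there is room for them.
- pump: Fixed grey vacuum pump. Origin: on the bench, straight below the centre of the inlet face, axes as there. Foot 110 mm wide (y), from x = -64 to +208 mm; head 118 x 70 mm under the face; round motor behind it from x = +76 to +206 mm, its top 97 mm above the bench. The bench between rack and pump is clear from x = 0.43 to 0.62 m, at least 100 mm wide in y; an adapter can be laid there.
- beaker_250: Clear glass beaker with lip, 72 x 77 x 93 mm, standing on the bench behind the rack and pump. Origin: centre of its underside, z up.
- beaker_100: Clear glass beaker with lip, 55 x 60 x 71 mm, standing on the bench behind the rack and pump. Origin: centre of its underside, z up.
Things that resemble listed ones, but are neither listed nor needed, are in the scene too. What is shaped like the adapter_a but yellow is not meant.

How it is judged:
By the outcome, as a careful person would: the job done as asked, in the order asked, and still so for the second after the job is handed in, with the robot touching nothing.
It also fails if it takes over 54 s, if anything falls off the work surface, if the arm or the gripper's body presses on something with over 40 N, if the wrist force passes 120 N, or if a joint passes its speed limit or range.

## Working session

There is one attempt and no reset: what is moved stays moved. The work goes in short steps, each a Python script; the robot and the scene stay as the last script left them, time stands still between calls to the robot, and variables do not carry over. Pictures are saved under pics/ and viewed, at most 10 in all, crops included, and the job is handed in when it is done.

```bash
mkdir -p pics
python3 - <<'E'
from workcell import ctrl
import cv2,numpy as np
ims=[]
for c in ("scene","top"):
    d=ctrl.camera(c); cv2.imwrite(f"pics/{c}0.png",d["img"][:,:,::-1])
    print(c,d["camera_matrix"].tolist(),d["rvec"],d["tvec"], (-cv2.Rodrigues(d["rvec"])[0].T@d["tvec"]).tolist())
    for t in ("adapter_a","rack","pump","beaker_250","beaker_100"):
        print(t,[(np.round(r["at"]).tolist(),round(r["score"],2)) for r in ctrl.look_for(t,c)])
print(ctrl.current_time_s(),ctrl.current_tool_rot())
E
```

```text
scene [[379.84917205599936, 0.0, 278.81525715716504], [0.0, 379.84917205599936, 206.33575715649806], [0.0, 0.0, 1.0]] [ 0.81041714 -2.66754774  0.9673223 ] [0.54590405 0.24432726 0.93844706] [0.23130492103579559, 0.6489959229930652, 0.8738948719973338]
adapter_a [([302.0, 260.0], 0.94), ([234.0, 258.0], 0.84), ([291.0, 284.0], 0.74), ([279.0, 304.0], 0.6)]
rack [([290.0, 293.0], 0.68)]
pump [([326.0, 174.0], 0.72)]
beaker_250 [([252.0, 194.0], 0.86), ([268.0, 179.0], 0.71), ([290.0, 284.0], 0.69)]
beaker_100 [([252.0, 194.0], 0.86), ([268.0, 179.0], 0.71), ([290.0, 284.0], 0.69)]
top [[456.5033118214265, 0.0, 278.5758807564612], [0.0, 456.5033118214265, 209.3189292076569], [0.0, 0.0, 1.0]] [ 2.09934159 -2.15041426  0.15742218] [0.10117435 0.60585852 0.95235085] [0.4405368409771103, 0.06897314345995162, 1.0418459254877281]
adapter_a [([177.0, 288.0], 0.96), ([239.0, 276.0], 0.95), ([205.0, 208.0], 0.7), ([206.0, 281.0], 0.68)]
rack [([192.0, 286.0], 0.87), ([241.0, 277.0], 0.52), ([282.0, 173.0], 0.27)]
pump [([379.0, 232.0], 0.77)]
beaker_250 [([309.0, 166.0], 0.97), ([281.0, 173.0], 0.7)]
beaker_100 [([309.0, 166.0], 0.97), ([281.0, 173.0], 0.7)]
0.6 [ 9.45385555e-06 -2.20574879e-01  9.75370044e-01 -8.46910889e-06]
```

View pics/top0.png

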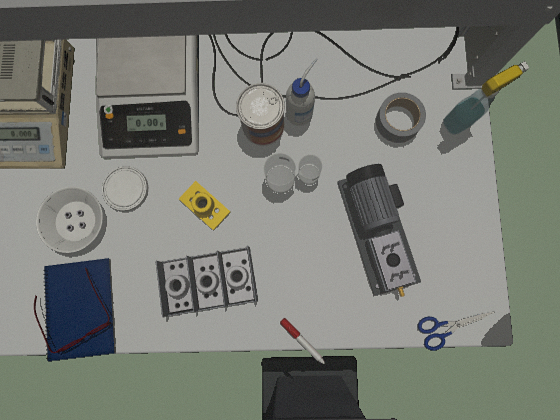

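View pics/scene0.png

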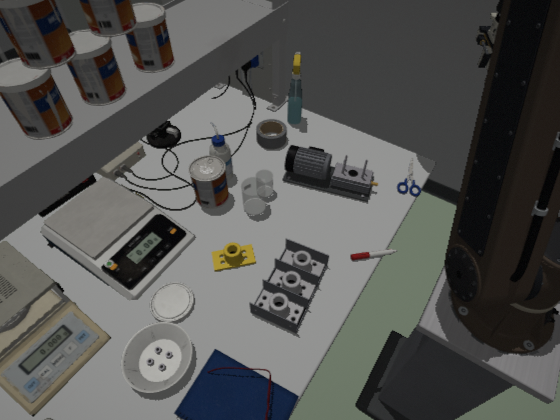

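Run:
```python
import cv2
im=cv2.imread("pics/top0.png")
a=cv2.resize(im[235:335,150:270],(800,667),interpolation=cv2.INTER_CUBIC)
cv2.imwrite("pics/crop0.png",cv2.resize(im[240:330,155:275],(800,600),interpolation=cv2.INTER_CUBIC))
```

```text
(no output)
```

View pics/crop0.png

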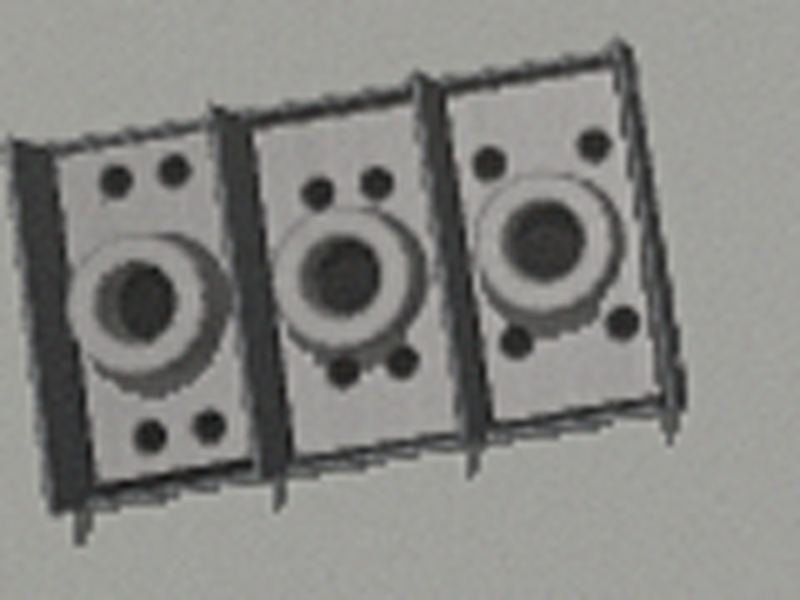

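Candidates in the top picture: left bay (177,286) has the wide-spaced 86x20 holes, so it is b. Middle bay (206,281) has the close 60x20 holes, so it is **a, the match for the studs**. Right bay (238,277) has 60x36, so it is c. The yellow look-alike is at (203,203). The pump face is at about (393,262) with studs around a dark port, and the beakers are at (280,174) and (309,168). I'm going for the middle bay; the crop confirms it.

```bash
cat > h.py <<'E'
from workcell import ctrl
import cv2,numpy as np
def p2w(d,px,z):
    R=cv2.Rodrigues(np.array(d["rvec"]))[0]; t=np.ravel(d["tvec"])
    c=-R.T@t
    v=(R.T@np.linalg.inv(d["camera_matrix"])@np.c_[np.atleast_2d(px),np.ones(len(np.atleast_2d(px)))].T).T
    z=np.broadcast_to(z,len(v))
    return (c+v*((z-c[2])/v[:,2])[:,None])[:,:2]
def proj(d,P): return cv2.projectPoints(np.float64(P),d["rvec"],d["tvec"],d["camera_matrix"],None)[0][:,0]
def fit(d,px,obj,guess):
    """x,y,yaw of points obj (body xyz, z world) seen at px"""
    from scipy.optimize import least_squares
    def f(p):
        c,s=np.cos(p[2]),np.sin(p[2])
        P=np.c_[p[0]+c*obj[:,0]-s*obj[:,1],p[1]+s*obj[:,0]+c*obj[:,1],obj[:,2]]
        return (proj(d,P)-px).ravel()
    r=least_squares(f,guess); return r.x,np.abs(r.fun).max()
def quat(a): # tool down, tool y along heading a: half turn about axis at (a/2+pi/4..)
    # half turn about u maps y->2(u.y)u-y ; u at angle b => y at angle 2b-pi/2
    b=(a+np.pi/2)/2
    return np.array([0,np.cos(b),np.sin(b),0])
def bestquat(pos,a):
    q0=ctrl.current_q(); best=None
    for k in (-2,-1,0,1,2):
        q=quat(a+np.pi*k); j=ctrl.solve_ik(pos,q)
        if j is None: continue
        c=np.abs(np.array(j)-q0).max()
        if best is None or c<best[0]-1e-3: best=(c,q,j)
    return best[1],np.round(best[2],2)
def save(d,n): cv2.imwrite(f"pics/{n}.png",d["img"][:,:,::-1])
E
python3 - <<'E'
from h import *
d=ctrl.camera("top")
o=np.array([155-.5+.5/6.667,240-.5+.5/6.667])
h=np.array([[318,193],[377,183],[344,372],[402,361]])/6.667+o
w=p2w(d,h,.011); print(w.round(4))
c=w.mean(0); v=w[:2].mean(0)-w[2:].mean(0); a=np.arctan2(v[1],v[0])
print("adapter",c,a)
f=p2w(d,[[393,261]],.06)[0]
e=p2w(d,[[338,182],[376,295]],.01); u=e[0]-e[1]; b=np.arctan2(u[1],u[0]); print("pump",f,b,e)
pos=[*c,.25]; q,j=bestquat(pos,a); print(j)
ctrl.reach(pos,q)
d=ctrl.camera("wrist"); save(d,"w1"); print(ctrl.current_time_s(),d["tvec"],(-cv2.Rodrigues(d["rvec"])[0].T@d["tvec"]), ctrl.current_tcp_pos(), ctrl.current_q().round(2) if hasattr(ctrl.current_q(),'round') else ctrl.current_q())
E
```

```text
[[0.4844 0.2619]
 [0.4873 0.242 ]
 [0.4249 0.2529]
 [0.4281 0.2335]]
adapter [0.45616879 0.24757214] 0.14685198089693885
pump [ 0.48885775 -0.15470734] 0.2740873521977572 [[ 0.67562391 -0.05132475]
 [ 0.41742937 -0.12391965]]
[ 0.88  0.08 -0.29  0.   -1.19 -0.73]
3.7583 [ 0.48737699 -0.21276569  0.36270927] [0.46717523 0.17298067 0.40766233] [0.45645984 0.24711247 0.2499307 ] [ 0.87  0.09 -0.29  0.   -1.19 -0.73]
```

View pics/w1.png

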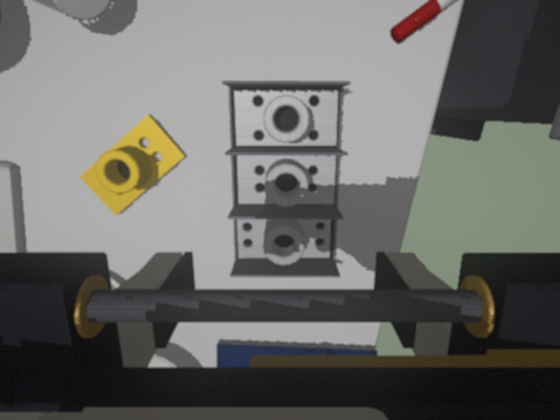

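The wrist view shows the rack at the middle, with the middle adapter's hub at (287,182) and its four close holes at about (259,170), (260,188), (315,170) and (316,188). The fingers are at the bottom of the picture. I'll refine with a dark-blob fit and grasp.

```bash
cat >> h.py <<'E'
def blobs(d,px,r,dark=True):
    """centroid of dark blob within r px of each px, local Otsu"""
    g=cv2.cvtColor(d["img"],cv2.COLOR_RGB2GRAY); out=[]
    for p in px:
        x,y=np.round(p).astype(int); s=g[y-r:y+r+1,x-r:x+r+1]
        th,m=cv2.threshold(s,0,255,cv2.THRESH_OTSU+(cv2.THRESH_BINARY_INV if dark else 0))
        n,l,st,ce=cv2.connectedComponentsWithStats(m)
        k=1+np.argmin(np.hypot(*(ce[1:]-r).T)); out.append(ce[k]+[x-r,y-r])
    return np.array(out)
def holes(z): return np.array([[30,10,0],[30,-10,0],[-30,10,0],[-30,-10,0]])*.001+[0,0,z]
E
python3 - <<'E'
from h import *
d=ctrl.camera("wrist")
px=np.array([[259,170],[260,188],[315,170],[316,188]],float)
w=p2w(d,px,.011); print(w.round(4))
b=blobs(d,px,7); print(b.round(1))
# order by body coords of guess
g=np.array([.4562,.2476,.147]); w=p2w(d,b,.011)-g[:2]; R=np.array([[np.cos(g[2]),np.sin(g[2])],[-np.sin(g[2]),np.cos(g[2])]])
l=(R@w.T).T; print(l.round(4)); obj=np.c_[np.sign(l)*[.03,.01],np.full(4,.011)]
p,e=fit(d,b,obj,g); print(p,e)
print(proj(d,[[*p[:2],.047]]))
E
```

```text
[[0.4856 0.2419]
 [0.4819 0.2622]
 [0.4234 0.2328]
 [0.4188 0.253 ]]
[[259.  169.9]
 [261.9 187.3]
 [311.8 170.9]
 [315.4 189.3]]
[[ 0.0282 -0.01  ]
 [ 0.0253  0.0098]
 [-0.0311 -0.0088]
 [-0.0355  0.0123]]
[0.45289698 0.24794857 0.13830174] 2.0602474424346724
[[287.30898633 186.01959171]]
```

Run:
```python
from h import *
x,y,a=.4545,.2477,.143
q,j=bestquat([x,y,.1],a); print(j)
ctrl.gripper_to(.064)
ctrl.move_linear([x,y,.07],frame=q,rate=.2)
print(ctrl.move_linear([x,y,.018],rate=.1,max_force=12), ctrl.current_tcp_pos())
ctrl.gripper_to(0); print("w",ctrl.current_grip_width(),ctrl.current_finger_force())
print(ctrl.move_linear([x,y,.12],rate=.15), ctrl.current_contact_force(),ctrl.current_grip_width())
q,j=bestquat([.49,.02,.1],.1); print(j)
ctrl.move_linear([.49,.02,.12],frame=q,rate=.25)
ctrl.move_linear([.49,.02,.03],rate=.15)
print(ctrl.move_linear([.49,.02,.010],rate=.04,max_force=6), ctrl.current_tcp_pos(),ctrl.current_time_s())
```

```text
[ 0.88  0.22 -0.5   0.   -0.85 -0.74]
False [0.45487486 0.24803365 0.01855936]
w 0.04551303715135761 30.000955760478973
False [-0.09382389 -0.10880573 -2.18401816] 0.045233612046144685
[ 0.44  0.18 -0.56  0.   -0.83 -0.34]
True [0.49043689 0.0201225  0.01456665] 9.7167
```

Run:
```python
from h import *
ctrl.gripper_to(.064)
p=ctrl.current_tcp_pos(); ctrl.move_linear([p[0],p[1],.1],rate=.2)
pos=[.489,-.155,.25]; q,j=bestquat(pos,.274+np.pi/2); print(j)
ctrl.reach(pos,q); ctrl.dwell(.2)
d=ctrl.camera("wrist"); save(d,"pump1"); np.save("pump1.npy",d,allow_pickle=True)
pos=[.49,.02,.2]; q,j=bestquat(pos,.1+np.pi/2); print(j)
ctrl.reach(pos,q); ctrl.dwell(.2)
d=ctrl.camera("wrist"); save(d,"ad1"); np.save("ad1.npy",d,allow_pickle=True)
print(ctrl.current_time_s())
a=cv2.imread("pics/pump1.png");b=cv2.imread("pics/ad1.png")
cv2.imwrite("pics/both.png",np.hstack([a[:300,80:480],b[:300,80:480]]))
for n in("pump1","ad1"):
    d=np.load(n+".npy",allow_pickle=True).item(); print(proj(d,[[.489,-.155,.111] if n=="pump1" else [.49,.02,.008]]))
```

```text
[ 0.08  0.07 -0.3   0.   -1.19 -1.37]
[ 0.44  0.07 -0.42  0.   -1.07 -1.91]
13.1
[[283.04247509 200.53016969]]
[[284.7164216  186.78862628]]
```

View pics/both.png

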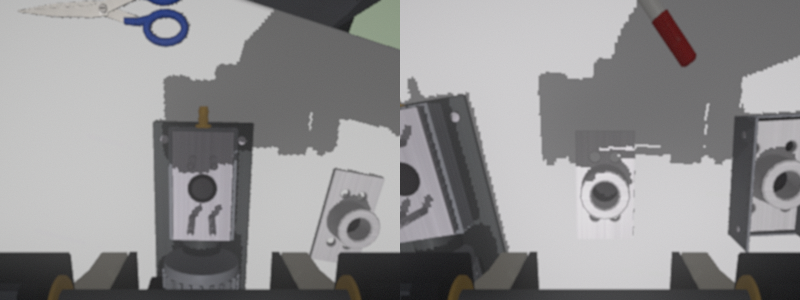

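The left half (pump view) shows the face with its port at (202,188) and stud shadows below it. The right half shows adapter_a upright on the bench, hub at (605,195), with two holes in shade. I'll enlarge both.

Run:
```python
import cv2,numpy as np
a=cv2.imread("pics/pump1.png")[115:255,235:328];b=cv2.imread("pics/ad1.png")[115:255,240:333]
f=lambda m:cv2.resize(cv2.convertScaleAbs(m,alpha=1.1),(399,600),interpolation=cv2.INTER_CUBIC)
cv2.imwrite("pics/both2.png",np.hstack([f(a),f(b)]))
```

```text
(no output)
```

View pics/both2.png

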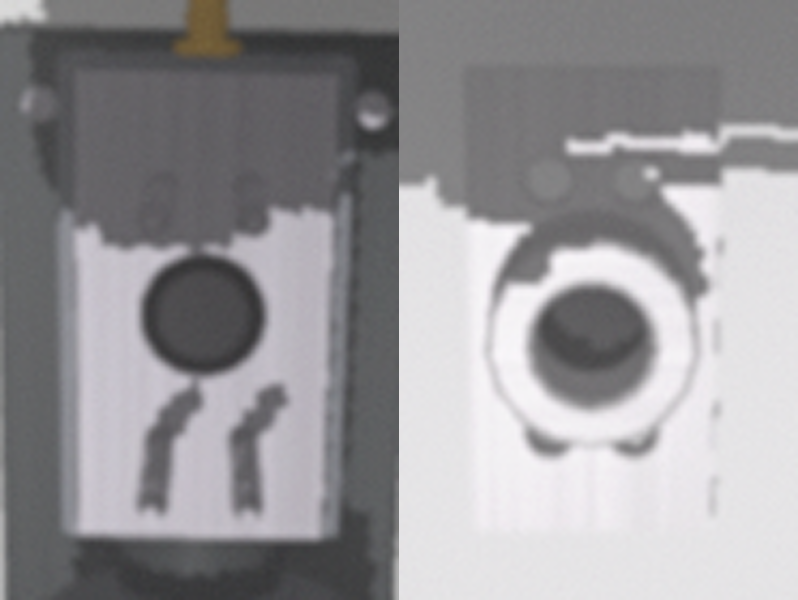

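Run:
```python
from h import *
s=600/140
P=np.load("pump1.npy",allow_pickle=True).item(); A=np.load("ad1.npy",allow_pickle=True).item()
cv=lambda p,o:(np.array(p,float)+.5)/s-.5+o
# pump: image down = +x(motor); right in image = ?
px=cv([[73,68],[342,68],[75,537],[335,540],[203,314]],[235,115])
w=p2w(P,px,.055); print(w.round(4))
ob=np.array([[-56,30],[-56,-30],[56,30],[56,-30],[0,0]])*.001
for sg in (1,-1):
    o=np.c_[ob*[1,sg],np.full(5,.055)]
    r,e=fit(P,px,o,[.489,-.155,.27]); print("pump",sg,r,e)
    if e<4:
        c,s_=np.cos(r[2]),np.sin(r[2])
        for z in(.055,.111):
            h=holes(z); W=np.c_[r[0]+c*h[:,0]-s_*h[:,1],r[1]+s_*h[:,0]+c*h[:,1],h[:,2]]
            print(z,((proj(P,W)-[235,115]+.5)*s).round().tolist())
pa=cv(np.array([[465,66],[720,66],[470,533],[718,533],[595,343],[548,182],[632,182]])-[399,0],[240,115])
oa=np.array([[-55,29,8],[-55,-29,8],[55,29,8],[55,-29,8],[0,0,44],[-30,10,8],[-30,-10,8]])*.001
print(p2w(A,pa,oa[:,2]).round(4))
for sg in (1,-1):
    r,e=fit(A,pa,oa*[1,sg,1],[.49,.02,.1]); print("ad",sg,r,e)
    if e<4:
        c,s_=np.cos(r[2]),np.sin(r[2]); o=oa*[1,sg,1]
        W=np.c_[r[0]+c*o[:,0]-s_*o[:,1],r[1]+s_*o[:,0]+c*o[:,1],o[:,2]]; print(((proj(A,W)-pa)).round(1).tolist())
print(ctrl.current_tcp_pos(),ctrl.current_tool_rot())
```

```text
[[ 0.4438 -0.1993]
 [ 0.4273 -0.141 ]
 [ 0.5526 -0.171 ]
 [ 0.536  -0.1093]
 [ 0.4902 -0.1558]]
pump 1 [ 0.49103839 -0.15496009  0.26890913] 62.56724286936486
pump -1 [ 0.48990161 -0.1552981   0.26893942] 1.9630235776878635
0.055 [[247.0, 436.0], [164.0, 436.0], [250.0, 186.0], [163.0, 186.0]]
0.111 [[253.0, 514.0], [156.0, 514.0], [258.0, 223.0], [155.0, 223.0]]
[[ 0.4375 -0.0138]
 [ 0.4319  0.043 ]
 [ 0.5484 -0.0042]
 [ 0.5425  0.056 ]
 [ 0.4895  0.0204]
 [ 0.4614  0.007 ]
 [ 0.4596  0.0261]]
ad 1 [0.49076637 0.02020382 0.10579125] 60.263325806595844
ad -1 [0.4899851  0.02009406 0.102686  ] 1.2978162801903181
[[-0.6, 0.8], [0.3, 0.5], [1.1, -0.5], [-1.3, -0.8], [-0.4, 0.5], [0.1, -0.3], [0.9, -0.4]]
[0.49018819 0.01926441 0.20021057] [ 1.87143638e-04 -4.94059558e-02  9.98778761e-01  4.62466145e-05]
```

Run:
```python
from h import *
x,y,a=.48999,.0201,.1027
q,j=bestquat([x,y,.1],a+np.pi/2)
ctrl.move_linear([x,y,.06],frame=q,rate=.2)
print(ctrl.move_linear([x,y,.0125],rate=.08,max_force=12),ctrl.current_tcp_pos())
ctrl.gripper_to(0); g=ctrl.current_tcp_pos(); print(g,ctrl.current_grip_width())
ctrl.move_linear([x,y,.145],rate=.15)
x,y,a=.4900,-.1559,.269
q,j=bestquat([x,y,.14],a+np.pi/2); print(j)
ctrl.move_linear([x,y,.145],frame=q,rate=.2)
ctrl.dwell(.3)
print(ctrl.current_tcp_pos(),ctrl.current_contact_force(),ctrl.current_grip_width(),ctrl.current_time_s())
d=ctrl.camera("wrist"); save(d,"hover"); np.save("hover.npy",d,allow_pickle=True)
m=cv2.imread("pics/hover.png"); cv2.imwrite("pics/hoverc.png",cv2.resize(m[120:330,140:420],(800,600),interpolation=cv2.INTER_CUBIC))
```

```text
False [0.49033982 0.02025038 0.01287644]
[0.49023726 0.02021339 0.01287473] 0.04587804772279835
[ 0.07  0.17 -0.46  0.   -0.94 -1.38]
[ 0.49012665 -0.15530387  0.14508199] [ 0.42344802 -0.61852781 -2.37590866] 0.045267667977213995 17.5167
```

View pics/hoverc.png

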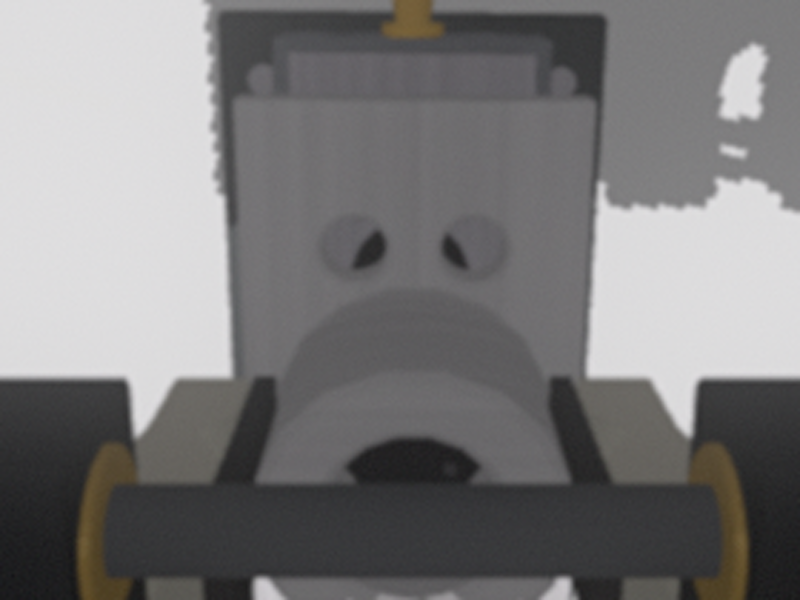

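The hover view shows the plate edges at 235–595 (crop columns), centred at 415. The face behind spans 287–540, centred at 413, and is parallel to it. The holes are at (353,245) and (475,245), with the port showing symmetrically through them. I'll check the fore-aft offset numerically, then descend under force guard.

Run:
```python
from h import *
d=np.load("hover.npy",allow_pickle=True).item(); s=800/280
cv=lambda p:(np.array(p,float)+.5)/s-.5+[140,120]
R=np.array([[np.cos(.269),np.sin(.269)],[-np.sin(.269),np.cos(.269)]]); c=np.array([.4900,-.1559])
for n,p,z in(("holes",[[353,245],[475,245],[234,98],[595,98]],.1402),("face",[[287,53],[540,53]],.055)):
    print(n,((R@(p2w(d,cv(p),z)-c).T).T*1e3).round(1).tolist())
print("tcp",(R@(np.array(ctrl.current_tcp_pos())[:2]-c)*1e3).round(2))
x,y=c
print(ctrl.move_linear([x,y,.128],rate=.06),ctrl.current_tcp_pos())
for z in (.122,.116,.110):
    st=ctrl.move_linear([x,y,z],rate=.04,max_force=6); print(z,st,np.round(ctrl.current_tcp_pos(),4),np.round(ctrl.current_contact_force(),2),np.round(ctrl.current_moment(),2))
    if st: break
print(ctrl.current_time_s())
d=ctrl.camera("wrist"); save(d,"h2"); np.save("h2.npy",d,allow_pickle=True)
m=cv2.imread("pics/h2.png"); cv2.imwrite("pics/h2c.png",cv2.resize(m[120:330,140:420],(800,600),interpolation=cv2.INTER_CUBIC))
```

```text
holes [[-30.9, -9.4], [-30.9, 10.8], [-55.1, -28.0], [-55.1, 29.4]]
face [[-55.6, -29.5], [-55.6, 31.0]]
tcp [0.25 0.46]
False [ 0.48961644 -0.15598612  0.12738409]
0.122 False [ 0.4898 -0.1559  0.1218] [ 0.76 -0.57 -1.67] [-0.   -0.03  0.04]
0.116 False [ 0.4898 -0.1559  0.1157] [ 0.1   0.65 -2.67] [-0.04 -0.05 -0.07]
0.11 False [ 0.4898 -0.1559  0.1097] [-0.1  -0.26 -1.  ] [ 0.05  0.06 -0.  ]
18.9
```

View pics/h2c.png

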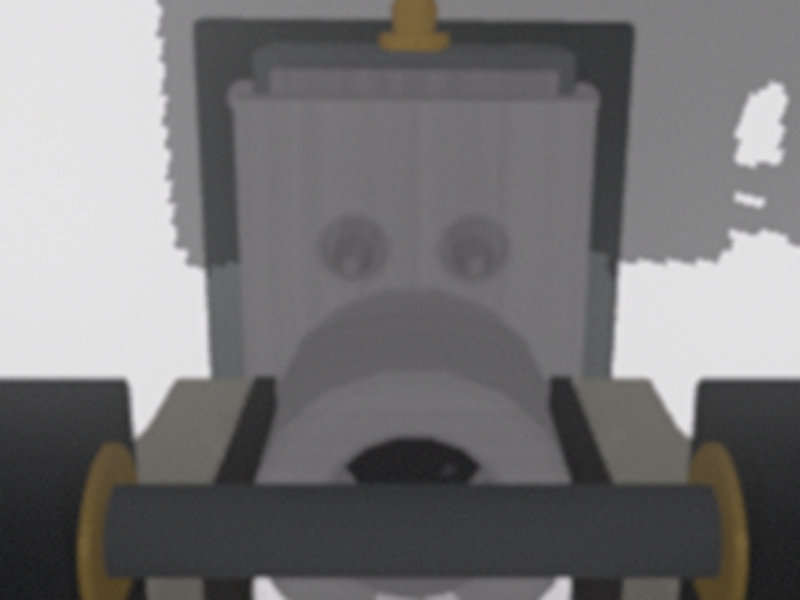

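The stud tips show inside both visible holes, at (352,260) and (475,258), and there is no contact force. I'll carry on down to the face.

Run:
```python
from h import *
x,y=.4900,-.1559
for z,r in ((.09,.05),(.073,.05),(.064,.02)):
    st=ctrl.move_linear([x,y,z],rate=r,max_force=8); print(z,st,np.round(ctrl.current_tcp_pos(),4),np.round(ctrl.current_contact_force(),2),np.round(ctrl.current_moment(),2),round(ctrl.current_grip_width(),4),ctrl.current_time_s())
    if st: break
```

```text
0.09 False [ 0.4899 -0.1559  0.0897] [ 0.61  0.36 -2.14] [-0.05 -0.1   0.05] 0.0456 19.5
0.073 False [ 0.4898 -0.1559  0.0727] [-0.95 -0.36 -2.49] [-0.01 -0.02 -0.02] 0.0452 19.9917
0.064 True [ 0.4904 -0.1559  0.0678] [-0.59  1.18  5.66] [0.38 0.36 0.05] 0.0452 20.35
```

Run:
```python
from h import *
ctrl.gripper_to(.066); print(np.round(ctrl.current_tcp_pos(),4))
ctrl.move_linear([.49,-.1559,.2],rate=.15)
ctrl.reach([.49,.0,.28],ctrl.current_tool_rot()); ctrl.dwell(.3)
d=ctrl.camera("top"); save(d,"end"); e=ctrl.camera("scene"); save(e,"ends")
a=cv2.imread("pics/end.png")[140:330,150:430]; b=cv2.imread("pics/ends.png")[130:230,230:400]
print(ctrl.current_time_s(),ctrl.current_contact_force())
cv2.imwrite("pics/endc.png",np.vstack([cv2.resize(a,(480,326)),cv2.resize(b,(480,270),interpolation=cv2.INTER_CUBIC)]))
```

```text
[ 0.4895 -0.1559  0.0669]
23.125 [-0.38555759 -0.1027527   0.02335455]
```

View pics/endc.png

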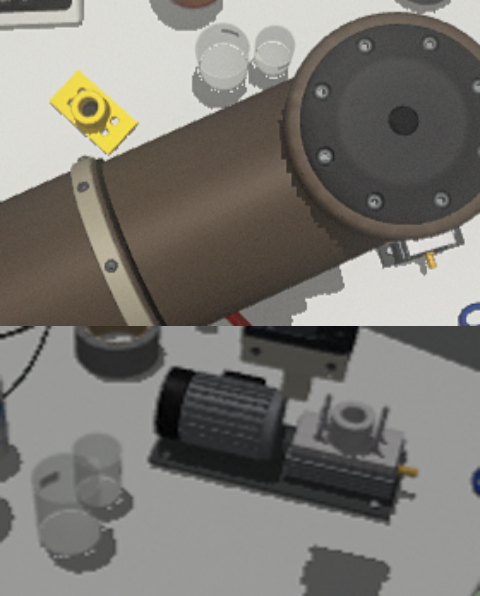

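The lower half shows the adapter flush on the pump face, with the hub at (352,415) between the protruding studs. Both beakers are upright and the robot is clear.

```bash
python3 -c "
from workcell import ctrl
print(ctrl.job_done())"
```

```text
the job is handed in; nothing more can be done
None
```

Adapter_a, the one with the 60 x 20 mm holes, lies hub up and flush on the pump face over the studs. I held it until it touched down, then let go and handed the job in at about 23 s; adapters b and c were not handled, and both beakers are upright.

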